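Set the stop pin in the hidden socket of the carving bench's work head

ROBOT

A 6-joint arm with a two-finger parallel gripper is mounted at the origin on the work surface. World frame = base frame: x ahead of the robot, y to its left, z up, the work surface at z = 0. Lengths are in mm, angles in rad, forces in N, time in s.
With the tool pointing down it reaches from about 275 to 1000 mm from the base axis. Payload 8.4 kg.
Tool frame: the origin (TCP) lies at the very end of the fingers, on their centre line; the grasp point (between the pads) lies 19 mm behind it; z points along the fingers, y is the line along which they close (so a half turn about z gives the same grasp; the last joint's range is limited). The gripper opens to 85 mm and grips with 20 to 120 N. Pads are 22 mm wide; open, the fingers measure 114 mm over their backs; the gripper's body (76 mm by 85 mm) begins 54 mm behind the grasp point. The pads swing forward as they close: fully open they stand 13 mm farther back than shut.
Start: joints at [-1.181, 0.353, 1.633, -0, 1.155, -0.002], TCP at [238.657, -577.643, 231.281] pointing down, gripper open.
Joint ranges: [-2.63, 2.63], [-0.92, 2.1], [0.06, 2.66], [-1.3, 4.44], [0, 2.69], [-3.02, 3.02]. Speed limits (rad/s): [2.22, 2.22, 2.79, 3.14, 3.14, 3.14].

INTERFACE

Orientations are given as a unit quaternion [x, y, z, w].
In Python, from plant import sensors, viewer, r gives the robot as it stands.
- The arm moves only by the shell command python3 -m pendant 'ROWS'. ROWS is a JSON object of lists of equal length, an entry for each row: "travel": the shift along the tool's x, y, z scaled (see below), a list of three; "turn": the turn about the tool's z scaled (see below); "grip": the opening, from -1 (shut) to 1 (fully open), so that 0 is half open. In form: {"travel": [[tx, ty, tz], ...], "turn": [turn, ...], "grip": [grip, ...]}. A call has 1 to 12 rows; each row is the pose to reach, as a shift and turn from the pose commanded when the call began, along the tool's axes at that moment; what a row does not reach only later rows make up. The controller multiplies each number of a shift by 0.1 m and each number of a turn by 30 degrees. A row lasts 1/12 s, in which the tool goes at most 41.7 mm and 7.16 degrees, less where a joint would pass 70% of its speed; a pose out of reach is approached as far as the arm can. A call with a number of a shift or a turn outside -1 to 1 is refused whole. A call with a gripper value outside its range is refused whole. The fingers move at their own pace and stop on an object; the grip force is fixed at half the most. Time passes only in rows, so rows that repeat a pose let the fingers close. It gives the time, the measured TCP pose, the force, the opening and the grip force at its end, in the units of the state.
- sensors.observe(): the state, without advancing time (a new reading comes with each control period).
- viewer.capture(name): name is "side" or "top" or "wrist"; returns a dict with "pixels" (384x512x3 uint8, blue, green, red), "range_z" (384x512 float32, mm along the optical axis (not along the pixel's ray), 0 where there is no reading), "fx", "fy", "cx", "cy" (pixels), "R" (3x3) and "t" (3): a world point X has camera coordinates R X + t. Camera axes: x right, y down, z forward; pixel columns grow to the right and rows downward; lengths in mm; the calibration is good to about 2 mm. A picture is of the moment at which its call begins.
- r.close_job(): hands the job in; it is judged then, once.
The state is a dict: "time_s": time; "q": joint angles; "qd": joint speeds; "tau": joint torques, N m; "ee_pos": TCP position; "ee_rot": TCP orientation; "wrist_force": force on the tool from outside, world axes, zero at the start; "torque": the same for the moment, N m; "opening": finger opening in mm; "grasp_force": force on a finger pad.
Only numpy, scipy, OpenCV 4.12 (cv2) and the standard library are available. Lean on these libraries where they do the work, as an engineer would, in place of code of your own. Each camera call takes 0.05 s, during which the arm holds its last target. There are 200 camera calls.

TASK

Take the steel stop pin out of its wooden block and, pressing lightly, slide its nose round on the work head's cover plate until it drops into the socket hidden under the flush spring shutter; push it fully home, upright with its collar down on the plate, and let go so that it stays there. Never bear on the work head with more than 40 N, and leave the mallet, the two chisels and the stone offcut where they are.

Things in the scene. Friction and masses are not known exactly. Their poses are not given: they have to be found in the camera images.
- pin: loose steel stop pin, 0.2 to 0.4 kg, 84 mm tall, upright, nose down in the wooden block at the start. Origin at the nose tip, z up along the pin. Conical nose, 6 mm across at the tip, 16 mm at z = 10 mm; round shank 16 mm across to z = 28 mm; round collar 32 mm across, z = 28 to 34 mm; above it, to z = 84 mm, a square grip 22 by 22 mm, its sides along the pin's x and y
- stand: fixed wooden block 80 by 80 mm, 40 mm tall; origin at the centre of its underside. In the middle of its top a round hole 21 mm wide, 34 mm deep, in which the pin stands loosely, collar on the block, nose tip 12 mm above the bench; lift the pin 30 mm straight up to free it
- head: fixed round iron work head bolted to the bench: flange 176 mm across, 12 mm thick, with six bolt heads; above it a smooth flat rigid steel cover plate 140 mm across, which does not turn, its top 60 mm above the bench. Origin on its axis at the underside, z up
- plate_centre (a point): centre of the cover plate's top, on the head's axis. The socket, a hole 18.5 mm wide, is centred 45 mm from this point; its direction is unknown, differs each time (any angle, unrelated to the head's yaw or bolts) and cannot be seen: a flush shutter of the same steel fills it. A nose tip pressed on the plate on the 45 mm circle (within 4 mm in or out) sinks in once over it
- shutter (a joint): travel of the spring shutter in the socket, m: 0 = flush with the plate (closed), grows as it is pressed down, stop at 0.032; about 0.028 with the pin fully home. Its spring gives about 1 N at the start and 2 N at the end, less than the pin's weight, so a pin that is home stays home
- mallet: bystander: round wooden mason's mallet standing on its head, handle up, 116 mm across, 235 mm tall; origin at the centre of its underside
- chisel_wide: bystander: steel stone chisel lying flat, 200 mm long, 14 mm thick, 30 mm blade; origin at its underside near the middle, x along it to the blade
- chisel_narrow: bystander: steel stone chisel lying flat, 200 mm long, 14 mm thick, 16 mm blade; origin at its underside near the middle, x along it to the blade
- offcut: bystander: stone offcut 90 by 60 by 45 mm; origin at the centre of its underside

How it is judged:
By the outcome, as a careful person would: the job done as asked, in the order asked, and still so for the second after the job is handed in, with the robot touching nothing.
It also fails if it takes over 72 s, if anything falls off the work surface, if the arm or the gripper's body presses on something with over 40 N, if the wrist force passes 120 N, or if a joint passes its speed limit or range.

## Working session

There is one attempt and no reset: what is moved stays moved. The work goes in short steps, Python scripts to look and compute and a shell command to move; the robot and the scene stay as the last step left them, time stands still between calls to the robot, and variables do not carry over. Pictures are saved under pics/ and viewed, at most 10 in all, crops included, and the job is handed in when it is done.

```bash
ls; mkdir -p pics
cat > h.py <<'E'
import numpy as np, cv2
from plant import sensors, viewer, r
def cap(n):
    c=viewer.capture(n); c['R']=np.array(c['R']); c['t']=np.array(c['t']); return c
def ray(c,u,v,z):
    "pixel -> world on plane z"
    d=c['R'].T@np.array([(u-c['cx'])/c['fx'],(v-c['cy'])/c['fy'],1]); o=-c['R'].T@c['t']
    return o+d*(z-o[2])/d[2]
def cloud(c):
    z=c['range_z'].astype(float); v,u=np.indices(z.shape)
    P=np.stack([(u-c['cx'])/c['fx']*z,(v-c['cy'])/c['fy']*z,z],-1)-c['t']
    P=P@c['R']; P[z==0]=np.nan; return P
E
python3 - <<'E'
from h import *
print(sensors.observe())
a=cap('top');b=cap('side')
cv2.imwrite('pics/top.png',a['pixels']);cv2.imwrite('pics/side.png',b['pixels'])
for c in(a,b):print(-c['R'].T@c['t'],c['R'].round(3).tolist(),c['fx'])
E
```

```text
pics
{'time_s': 0.0, 'q': array([-1.18140293e+00,  3.53665116e-01,  1.63415882e+00, -8.59006060e-06,
        1.15520544e+00, -2.40339485e-03]), 'qd': array([ 5.20434711e-04, -1.10774822e-04, -5.06935075e-04,  1.43257607e-03,
        2.50216935e-04, -5.31989480e-05]), 'tau': array([-3.76523210e-03, -6.05255699e+01, -3.42068195e+01, -2.46053469e-04,
        9.48456698e-03,  7.33028128e-05]), 'ee_pos': array([ 238.46411134, -577.1852266 ,  230.5405277 ]), 'ee_rot': array([ 9.80872603e-01,  1.94649479e-01, -1.41989000e-04, -7.04202802e-04]), 'wrist_force': array([-0.11309773, -0.03930469,  0.03225457]), 'torque': array([ 0.03465738, -0.03446042,  0.00473021]), 'grasp_force': 0.0, 'opening': 84.92381052404691}
[ 520.654279      9.29004472 1617.81440986] [[0.02, -1.0, -0.005], [-0.998, -0.019, -0.058], [0.058, 0.006, -0.998]] 466.46342814813113
[ 463.70484039 -776.55306702  767.31992152] [[0.98, -0.201, -0.005], [-0.137, -0.652, -0.746], [0.147, 0.731, -0.666]] 383.05821086865643
```

View pics/top.png

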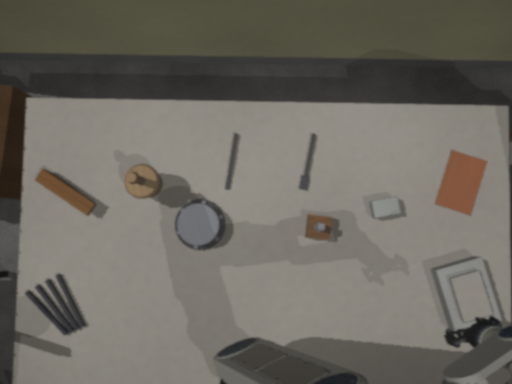

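View pics/side.png

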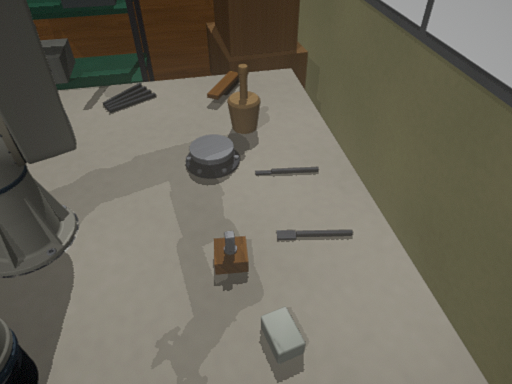

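The top view shows the head at about (200,223), the block and pin at (320,228), the mallet at (142,181), the chisels at (231,160) and (308,162), and the offcut at (385,208). The side view has the head at (211,150) and the block and pin at (230,250).

Run:
```python
from h import *
for n,hb,sb in(('top',(165,190,235,260),(295,205,345,250)),('side',(175,125,250,180),(205,225,260,280))):
    c=cap(n);P=cloud(c)
    def sel(b,z0,z1):
        Q=P[b[1]:b[3],b[0]:b[2]].reshape(-1,3);return Q[(Q[:,2]>z0)&(Q[:,2]<z1)]
    for nm,b,z0,z1 in(('plate',hb,52,70),('stand',sb,33,47),('pin',sb,75,110)):
        Q=sel(b,z0,z1)
        if len(Q)<4: print(n,nm,len(Q));continue
        (x,y),rad=cv2.minEnclosingCircle(Q[:,:2].astype(np.float32))
        print(n,nm,len(Q),'med',np.median(Q,0).round(1),'circ',round(x,1),round(y,1),round(rad,1),'rect',cv2.minAreaRect(Q[:,:2].astype(np.float32)))
```

```text
top plate 1326 med [515.  220.5  58.4] circ 515.6 220.4 70.0 rect ((515.7229614257812, 219.53201293945312), (133.77989196777344, 137.61740112304688), 1.4797074794769287)
top stand 469 med [ 513.8 -182.5   38.9] circ 513.4 -183.9 54.4 rect ((514.2907104492188, -185.49899291992188), (80.6203842163086, 79.72332000732422), 84.46146392822266)
top pin 50 med [ 513.7 -185.1   94.4] circ 513.6 -185.7 13.4 rect ((513.6348876953125, -184.93569946289062), (19.64467430114746, 21.457090377807617), 1.121391773223877)
side plate 978 med [519.6 212.4  60.2] circ 521.4 221.7 72.5 rect ((520.0104370117188, 219.8524169921875), (138.18856811523438, 137.15281677246094), 52.72838592529297)
side stand 776 med [ 515.  -196.4   40.1] circ 518.4 -184.1 56.1 rect ((517.7267456054688, -184.64178466796875), (83.87681579589844, 79.90033721923828), 84.23905181884766)
side pin 121 med [ 517.1 -193.1   94.6] circ 516.6 -185.2 14.8 rect ((517.4035034179688, -185.06434631347656), (21.78013801574707, 23.607820510864258), 0.6824912428855896)
```

```bash
python3 -m pendant '{"travel":[[1,-0.63,0],[1,-0.63,0],[1,-0.63,0],[1,-0.63,0]],"turn":[0.75,0.75,0.75,0.75],"grip":[1,1,1,1]}'
```

```text
time_s: 0.53
ee_pos: [309.4, -476.5, 230.9]
ee_rot: [1.0, -0.004, 0.0, -0.002]
wrist_force: [0.3, -1.0, 0.0]
opening: 85.2
grasp_force: 0.0
```

```bash
for i in 1 2; do python3 -m pendant '{"travel":[[0.68,-0.98,0],[0.68,-0.98,0],[0.68,-0.98,0]],"turn":[0,0,0],"grip":[1,1,1]}'; done; python3 -m pendant '{"travel":[[0.68,-0.98,0],[0.68,-0.98,0],[0.68,-0.98,0],[0.68,-0.98,0],[0.68,-0.98,0],[0.68,-0.98,0]],"turn":[0,0,0,0,0,0],"grip":[1,1,1,1,1,1]}'
python3 - <<'E'
from h import *
c=cap('wrist');cv2.imwrite('pics/w1.png',c['pixels'])
P=cloud(c);m=(P[...,2]>88)&(P[...,2]<102)
print(sensors.observe()['ee_pos'],-c['R'].T@c['t'])
for z0,z1 in((88,102),(33,46)):
    m=(P[...,2]>z0)&(P[...,2]<z1);n,l,s,ce=cv2.connectedComponentsWithStats(m.astype(np.uint8))
    for k in range(1,n):
        if s[k,4]>150:
            Q=P[l==k];print(z0,s[k],np.median(Q,0).round(1),cv2.minAreaRect(Q[:,:2].astype(np.float32)))
E
```

```text
time_s: 0.78
ee_pos: [375.7, -381.8, 231.2]
ee_rot: [1.0, -0.001, 0.0, -0.0]
wrist_force: [0.2, 0.2, 0.5]
opening: 85.4
grasp_force: 0.0
time_s: 1.03
ee_pos: [444.1, -283.4, 231.4]
ee_rot: [1.0, -0.0, 0.0, -0.0]
wrist_force: [-0.1, 0.4, -0.0]
opening: 85.1
grasp_force: 0.0
time_s: 1.53
ee_pos: [511.0, -187.5, 231.1]
ee_rot: [1.0, 0.0, -0.0, 0.0]
wrist_force: [-0.5, -0.5, -0.1]
opening: 85.4
grasp_force: 0.0
[ 510.75017684 -188.04790016  231.10741234] [ 583.7157242  -187.81641499  373.45784461]
88 [240 158  23  24 522] [ 517.  -185.1   95.7] ((516.2932739257812, -185.091552734375), (21.59674072265625, 21.702484130859375), 89.74273681640625)
33 [ 414   57   92   73 4159] [ 587.9 -405.4   45. ] ((587.26171875, -410.19598388671875), (60.278263092041016, 90.47021484375), 11.60805606842041)
33 [ 215  121   76   75 4073] [ 523.3 -185.8   39.9] ((515.7284545898438, -185.52963256835938), (80.18942260742188, 80.40618896484375), 84.46710205078125)
```

View pics/w1.png

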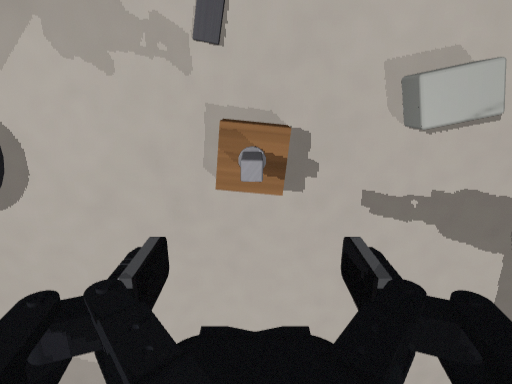

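The wrist view shows the pin top at (251,170), square to the tool, with clear finger room; the offcut at (455,95) is well away. Descending to TCP z=56, then gripping.

```bash
python3 -m pendant '{"travel":[[0.05,-0.026,0.2],[0.05,-0.026,0.5],[0.05,-0.026,0.8],[0.05,-0.026,0.9],[0.05,-0.026,0.9]],"turn":[0,0,0,0,0],"grip":[1,1,1,1,1]}'
python3 -m pendant '{"travel":[[0,0,0.3],[0,0,0.6],[0,0,0.8],[0,0,0.85],[0,0,0.85],[0,0,0.85]],"turn":[0,0,0,0,0,0],"grip":[1,1,1,1,1,1]}'
```

```text
time_s: 2.0
ee_pos: [513.9, -185.3, 138.9]
ee_rot: [1.0, -0.001, -0.002, -0.001]
wrist_force: [-0.5, -0.2, -0.1]
opening: 85.4
grasp_force: 0.0
time_s: 2.5
ee_pos: [517.2, -185.6, 57.8]
ee_rot: [1.0, -0.001, 0.001, 0.0]
wrist_force: [0.5, 0.1, 1.2]
opening: 85.5
grasp_force: 0.0
```

```bash
python3 -m pendant '{"travel":[[0,0,0],[0,0,0],[0,0,0],[0,0,0],[0,0,0],[0,0,0],[0,0,0],[0,0,0],[0,0,0],[0,0,0]],"turn":[0,0,0,0,0,0,0,0,0,0],"grip":[-1,-1,-1,-1,-1,-1,-1,-1,-1,-1]}'
```

```text
time_s: 3.33
ee_pos: [516.5, -184.9, 56.8]
ee_rot: [1.0, -0.0, 0.0, 0.0]
wrist_force: [-1.6, 0.7, 6.7]
opening: 21.5
grasp_force: 58.7
```

```bash
python3 -m pendant '{"travel":[[0,0,-0.1],[0,0,-0.25],[0,0,-0.5],[0,0,-0.8],[0,0,-1],[0,0,-1],[0,0,-1],[0,0,-1]],"turn":[0,0,0,0,0,0,0,0],"grip":[-1,-1,-1,-1,-1,-1,-1,-1]}'
python3 - <<'E'
from h import *
c=cap('side');cv2.imwrite('pics/s2.png',cv2.resize(c['pixels'][150:300,150:330],None,fx=4,fy=4,interpolation=cv2.INTER_CUBIC))
print(sensors.observe())
E
```

```text
time_s: 4.0
ee_pos: [515.5, -184.5, 155.5]
ee_rot: [1.0, -0.0, -0.001, -0.0]
wrist_force: [-0.8, 0.1, -3.4]
opening: 21.5
grasp_force: 59.3
{'time_s': 4.05, 'q': array([-3.46449338e-01,  3.22393320e-01,  1.86921163e+00,  3.07256632e-05,
        9.52373230e-01,  1.22518296e+00]), 'qd': array([ 8.51908640e-05,  9.78964546e-03,  2.13845640e-04, -2.38993816e-03,
        1.24943568e-03, -1.85788783e-03]), 'tau': array([ 1.82045704e-03, -5.62202811e+01, -3.10978997e+01,  6.65335720e-04,
       -2.37373926e-02, -2.79786707e-05]), 'ee_pos': array([ 515.21555608, -184.39404847,  155.01708903]), 'ee_rot': array([ 9.99999197e-01, -4.26905879e-04, -1.11782227e-03, -4.16311822e-04]), 'wrist_force': array([-0.47886656, -0.61050908, -2.55523776]), 'torque': array([-0.01499598, -0.00715737,  0.02983931]), 'grasp_force': 59.2505818605423, 'opening': 21.512433134394012}
```

View pics/s2.png

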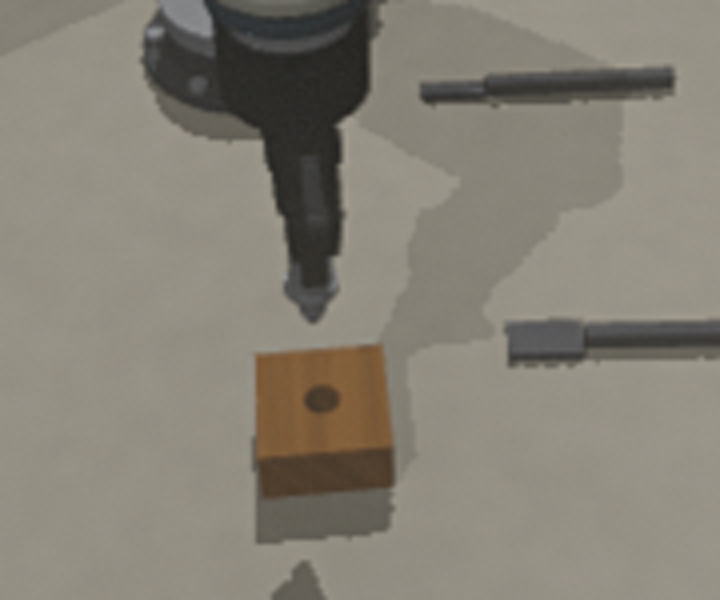

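The side view shows the pin held upright between the fingers, nose at (312,320) of the crop, clear of the empty hole at (322,398). Carrying it toward the head.

```bash
for i in 1 2 3; do python3 -m pendant '{"travel":[[-0.15,-0.33,0],[-0.15,-0.66,0],[-0.15,-0.98,0]],"turn":[0,0,0],"grip":[-1,-1,-1]}' >/dev/null; done; python3 -m pendant '{"travel":[[-0.15,-0.4,-0.1],[-0.15,-0.8,-0.2],[-0.15,-0.98,-0.2],[-0.15,-0.98,-0.2],[-0.15,-0.98,-0.2],[-0.15,-0.98,-0.2]],"turn":[0,0,0,0,0,0],"grip":[-1,-1,-1,-1,-1,-1]}'
python3 - <<'E'
from h import *
from scipy.optimize import least_squares
c=cap('wrist');cv2.imwrite('pics/w2.png',c['pixels'])
P=cloud(c);m=(P[...,2]>55)&(P[...,2]<66)
n,l,s,ce=cv2.connectedComponentsWithStats(m.astype(np.uint8))
k=1+np.argmax(s[1:,4]);mm=(l==k).astype(np.uint8);print(s[k])
ct=max(cv2.findContours(mm,cv2.RETR_EXTERNAL,cv2.CHAIN_APPROX_NONE)[0],key=len)[:,0]
W=np.array([ray(c,u,v,60) for u,v in ct])[:,:2]
f=lambda p:np.hypot(*(W-p[:2]).T)-70.5
q=least_squares(f,[518,220],loss='soft_l1',f_scale=1);print(q.x,np.median(abs(f(q.x))),(abs(f(q.x))<2).sum(),len(W),np.median(P[mm>0],0))
print(sensors.observe()['ee_pos'])
E
```

```text
time_s: 5.3
ee_pos: [455.7, 206.5, 175.0]
ee_rot: [1.0, -0.0, -0.001, 0.001]
wrist_force: [0.2, -0.6, -2.9]
opening: 21.4
grasp_force: 59.9
[  154    19   165   171 21874]
[517.15972529 221.02564282] 1.5743763464710838 385 472 [523.21387282 221.09367989  59.85595847]
[455.88354755 206.15764613 175.18681561]
```

View pics/w2.png

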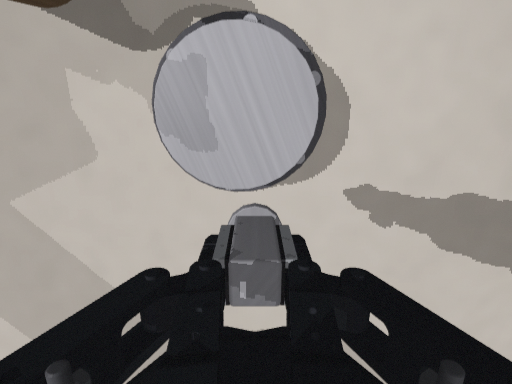

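The wrist view shows the plate centred at (240,103), radius about 85 px, and the pin held straight in the fingers at (255,260). The fit gives a plate centre of about (517.3, 220.9). I'll go above the near point of the 45 mm circle, (472.3, 220.9).

```bash
python3 -m pendant '{"travel":[[0.08,-0.07,0.2],[0.164,-0.147,0.4],[0.164,-0.147,0.55],[0.164,-0.147,0.65],[0.164,-0.147,0.65],[0.164,-0.147,0.65],[0.164,-0.147,0.65],[0.164,-0.147,0.65]],"turn":[0,0,0,0,0,0,0,0],"grip":[-1,-1,-1,-1,-1,-1,-1,-1]}'
python3 -m pendant '{"travel":[[0,0,0.02],[0,0,0.04],[0,0,0.05],[0,0,0.05]],"turn":[0,0,0,0],"grip":[-1,-1,-1,-1]}'
python3 -m pendant '{"travel":[[0,0,0.005],[0,0,0.01],[0,0,0.01]],"turn":[0,0,0],"grip":[-1,-1,-1]}'
```

```text
time_s: 6.02
ee_pos: [473.6, 221.9, 112.2]
ee_rot: [1.0, -0.001, 0.001, -0.0]
wrist_force: [0.3, -1.1, -3.4]
opening: 21.2
grasp_force: 59.9
time_s: 6.35
ee_pos: [472.9, 221.9, 106.2]
ee_rot: [1.0, -0.0, -0.0, 0.0]
wrist_force: [0.2, -0.4, -3.0]
opening: 21.1
grasp_force: 59.9
time_s: 6.6
ee_pos: [473.0, 221.9, 105.2]
ee_rot: [1.0, -0.0, -0.0, 0.0]
wrist_force: [-0.4, 0.9, -2.1]
opening: 21.4
grasp_force: 59.9
```

```bash
for i in 1 2; do python3 -m pendant '{"travel":[[0,0,0.005],[0,0,0.01],[0,0,0.01]],"turn":[0,0,0],"grip":[-1,-1,-1]}'|egrep 'pos|force'; done
```

```text
ee_pos: [473.2, 222.0, 104.7]
wrist_force: [-1.0, -0.1, 4.1]
grasp_force: 61.1
ee_pos: [473.4, 222.0, 104.4]
wrist_force: [-3.6, -3.1, 13.4]
grasp_force: 62.5
```

Contact is made at about 10 N/mm. I'll slide round in 10° steps (literal rows), stopping when the vertical force falls away or grows.

```bash
cat > chk.py <<'E'
import sys,re
s=sys.stdin.read()
if 'ee_pos' not in s: print(s); sys.exit(1)
g=lambda k:eval(re.search(k+r': (\[.*?\])',s)[1])
p,f=g('ee_pos'),g('wrist_force'); print(p,f)
sys.exit(not(2<f[2]<22 and abs(f[0])<12 and abs(f[1])<12))
E
c(){ python3 chk.py; }; p="python3 -m pendant"
python3 -m pendant '{"travel":[[0.001,0.044,-0.004],[0.001,0.088,-0.004],[0.001,0.088,-0.004]],"turn":[0,0,0],"grip":[-1,-1,-1]}'|c &&
python3 -m pendant '{"travel":[[0.01,0.038,0],[0.02,0.076,0],[0.02,0.076,0]],"turn":[0,0,0],"grip":[-1,-1,-1]}'|c &&
python3 -m pendant '{"travel":[[0.016,0.035,0],[0.033,0.071,0],[0.033,0.071,0]],"turn":[0,0,0],"grip":[-1,-1,-1]}'|c &&
python3 -m pendant '{"travel":[[0.022,0.032,0],[0.045,0.064,0],[0.045,0.064,0]],"turn":[0,0,0],"grip":[-1,-1,-1]}'|c &&
python3 -m pendant '{"travel":[[0.027,0.027,0],[0.055,0.055,0],[0.055,0.055,0]],"turn":[0,0,0],"grip":[-1,-1,-1]}'|c &&
python3 -m pendant '{"travel":[[0.032,0.022,0],[0.064,0.045,0],[0.064,0.045,0]],"turn":[0,0,0],"grip":[-1,-1,-1]}'|c &&
python3 -m pendant '{"travel":[[0.035,0.016,0],[0.071,0.033,0],[0.071,0.033,0]],"turn":[0,0,0],"grip":[-1,-1,-1]}'|c &&
python3 -m pendant '{"travel":[[0.038,0.01,0],[0.076,0.02,0],[0.076,0.02,0]],"turn":[0,0,0],"grip":[-1,-1,-1]}'|c &&
python3 -m pendant '{"travel":[[0.039,0.003,0],[0.078,0.007,0],[0.078,0.007,0]],"turn":[0,0,0],"grip":[-1,-1,-1]}'|c
```

```text
[473.9, 213.0, 104.2] [1.1, -0.3, 3.3]
[474.7, 204.5, 103.2] [0.5, -0.8, -1.9]
```

```bash
python3 -m pendant '{"travel":[[0,0,0.004],[0,0,0.008],[0,0,0.01],[0,0,0.01]],"turn":[0,0,0,0],"grip":[-1,-1,-1,-1]}'|python3 chk.py
python3 - <<'E'
from h import *
p=[sensors.observe() for _ in range(1)][0];print(p['ee_pos'],p['wrist_force'],p['torque'])
E
```

```text
[474.9, 205.5, 102.4] [-0.3, -0.3, -1.2]
[474.89376335 205.45445209 102.43884927] [-0.34121623 -0.34155378 -1.20457994] [-0.11040187  0.09325014 -0.02949295]
```

It sinks: Fz stays low at 2 mm below the plate. Lowering in small steps and watching the side force to centre it.

```bash
c(){ python3 -c "
import sys,re
s=sys.stdin.read();g=lambda k:eval(re.search(k+r': (\[.*?\])',s)[1])
f=g('wrist_force');print(g('ee_pos'),f);sys.exit(not(f[2]<5 and abs(f[0])<5 and abs(f[1])<5))"; }
python3 -m pendant '{"travel":[[0,0,0.005],[0,0,0.01],[0,0,0.01]],"turn":[0,0,0],"grip":[-1,-1,-1]}'|c &&
python3 -m pendant '{"travel":[[0,0,0.005],[0,0,0.01],[0,0,0.01]],"turn":[0,0,0],"grip":[-1,-1,-1]}'|c &&
python3 -m pendant '{"travel":[[0,0,0.005],[0,0,0.01],[0,0,0.01]],"turn":[0,0,0],"grip":[-1,-1,-1]}'|c &&
python3 -m pendant '{"travel":[[0,0,0.005],[0,0,0.01],[0,0,0.01]],"turn":[0,0,0],"grip":[-1,-1,-1]}'|c &&
python3 -m pendant '{"travel":[[0,0,0.005],[0,0,0.01],[0,0,0.01]],"turn":[0,0,0],"grip":[-1,-1,-1]}'|c &&
python3 -m pendant '{"travel":[[0,0,0.005],[0,0,0.01],[0,0,0.01]],"turn":[0,0,0],"grip":[-1,-1,-1]}'|c
```

```text
[475.0, 205.6, 101.6] [-0.7, 0.4, -1.2]
[475.1, 205.6, 100.6] [-0.4, 0.0, -1.6]
[475.2, 205.6, 99.6] [0.4, 0.2, -2.2]
[475.1, 205.5, 98.6] [-0.8, 0.4, -2.2]
[475.2, 205.5, 97.6] [-0.6, 0.3, -2.1]
[475.2, 205.5, 96.6] [0.4, 0.5, -1.9]
```

```bash
c(){ python3 -c "
import sys,re
s=sys.stdin.read();g=lambda k:eval(re.search(k+r': (\[.*?\])',s)[1])
f=g('wrist_force');print(g('ee_pos'),f);sys.exit(not(f[2]<5 and abs(f[0])<5 and abs(f[1])<5))"; }
python3 -m pendant '{"travel":[[0,0,0.004],[0,0,0.007],[0,0,0.007]],"turn":[0,0,0],"grip":[-1,-1,-1]}'|c &&
python3 -m pendant '{"travel":[[0,0,0.004],[0,0,0.007],[0,0,0.007]],"turn":[0,0,0],"grip":[-1,-1,-1]}'|c &&
python3 -m pendant '{"travel":[[0,0,0.004],[0,0,0.007],[0,0,0.007]],"turn":[0,0,0],"grip":[-1,-1,-1]}'|c &&
python3 -m pendant '{"travel":[[0,0,0.004],[0,0,0.007],[0,0,0.007]],"turn":[0,0,0],"grip":[-1,-1,-1]}'|c &&
python3 -m pendant '{"travel":[[0,0,0.01],[0,0,0.02],[0,0,0.02]],"turn":[0,0,0],"grip":[-1,-1,-1]}'|c
```

```text
[475.2, 205.5, 96.0] [-0.7, 0.5, -1.6]
[475.2, 205.5, 95.3] [-0.1, 0.4, -2.3]
[475.2, 205.5, 94.5] [0.0, 1.4, -1.9]
[475.2, 205.5, 93.9] [-0.4, 0.9, -2.1]
[475.1, 205.5, 91.7] [0.4, 1.2, -1.3]
```

```bash
c(){ python3 -c "
import sys,re
s=sys.stdin.read();g=lambda k:eval(re.search(k+r': (\[.*?\])',s)[1])
f=g('wrist_force');print(g('ee_pos'),f);sys.exit(not(f[2]<5 and abs(f[0])<8 and abs(f[1])<8))"; }
python3 -m pendant '{"travel":[[0,0,0.015],[0,0,0.03],[0,0,0.03]],"turn":[0,0,0],"grip":[-1,-1,-1]}'|c &&
python3 -m pendant '{"travel":[[0,0,0.015],[0,0,0.03],[0,0,0.03]],"turn":[0,0,0],"grip":[-1,-1,-1]}'|c &&
python3 -m pendant '{"travel":[[0,0,0.015],[0,0,0.03],[0,0,0.03]],"turn":[0,0,0],"grip":[-1,-1,-1]}'|c &&
python3 -m pendant '{"travel":[[0,0,0.015],[0,0,0.03],[0,0,0.03]],"turn":[0,0,0],"grip":[-1,-1,-1]}'|c &&
python3 -m pendant '{"travel":[[0,0,0.005],[0,0,0.01],[0,0,0.01]],"turn":[0,0,0],"grip":[-1,-1,-1]}'|c &&
python3 -m pendant '{"travel":[[0,0,0.005],[0,0,0.01],[0,0,0.01]],"turn":[0,0,0],"grip":[-1,-1,-1]}'|c &&
python3 -m pendant '{"travel":[[0,0,0.005],[0,0,0.01],[0,0,0.01]],"turn":[0,0,0],"grip":[-1,-1,-1]}'|c &&
python3 -m pendant '{"travel":[[0,0,0.005],[0,0,0.01],[0,0,0.01]],"turn":[0,0,0],"grip":[-1,-1,-1]}'|c &&
python3 -m pendant '{"travel":[[0,0,0.005],[0,0,0.01],[0,0,0.01]],"turn":[0,0,0],"grip":[-1,-1,-1]}'|c
```

```text
[475.2, 205.5, 88.6] [-0.3, 0.7, -1.0]
[475.1, 205.5, 85.6] [-0.5, 1.2, -1.3]
[475.2, 205.5, 82.6] [0.1, -0.4, -0.9]
[475.1, 205.5, 79.6] [0.3, 0.1, -1.7]
[475.1, 205.5, 78.8] [-0.1, -0.0, -0.6]
[475.1, 205.5, 77.8] [-0.3, 0.1, -0.8]
[475.1, 205.5, 76.9] [-0.3, -0.5, -1.1]
[475.2, 205.5, 76.7] [-2.6, -2.3, 12.4]
```

Seated: the force rises at z=76.7, the predicted height for the collar on the plate. Easing off, opening, then rising.

```bash
python3 -m pendant '{"travel":[[0,0,-0.008],[0,0,-0.008],[0,0,-0.008],[0,0,-0.008],[0,0,-0.008],[0,0,-0.008],[0,0,-0.008],[0,0,-0.008],[0,0,-0.008]],"turn":[0,0,0,0,0,0,0,0,0],"grip":[-1,-1,0.2,0.2,0.2,0.6,1,1,1]}'
python3 -m pendant '{"travel":[[0,0,-0.1],[0,0,-0.3],[0,0,-0.6],[0,0,-0.9],[0,0,-1],[0,0,-1],[0,0,-1]],"turn":[0,0,0,0,0,0,0],"grip":[1,1,1,1,1,1,1]}'
python3 -m pendant '{"travel":[[-0.3,0,-0.2],[-0.7,0,-0.5],[-0.9,0,-0.6],[-0.9,0,-0.6],[-0.9,0,-0.6]],"turn":[0,0,0,0,0],"grip":[1,1,1,1,1]}'
python3 - <<'E'
from h import *
c=cap('wrist');P=cloud(c);cv2.imwrite('pics/w3.png',c['pixels'])
m=(P[...,2]>100)&(P[...,2]<125);n,l,s,ce=cv2.connectedComponentsWithStats(m.astype(np.uint8))
for k in range(1,n):
    if s[k,4]>150: Q=P[l==k];print(s[k],np.median(Q,0).round(1),cv2.minAreaRect(Q[Q[:,2]>105][:,:2].astype(np.float32)))
E
```

```text
time_s: 13.43
ee_pos: [475.1, 205.5, 76.7]
ee_rot: [1.0, -0.0, -0.0, 0.0]
wrist_force: [0.6, -0.1, 0.1]
opening: 85.3
grasp_force: 0.0
time_s: 14.02
ee_pos: [475.3, 205.6, 177.1]
ee_rot: [1.0, -0.0, 0.001, -0.0]
wrist_force: [1.2, -0.1, 0.1]
opening: 85.4
grasp_force: 0.0
time_s: 14.43
ee_pos: [384.2, 205.5, 236.2]
ee_rot: [1.0, 0.0, -0.0, 0.0]
wrist_force: [-0.1, 0.4, 0.1]
opening: 85.5
grasp_force: 0.0
[242  63  26  28 720] [474.4 204.6 115.8] ((474.07940673828125, 204.62767028808594), (21.275903701782227, 21.2274227142334), 89.93809509277344)
```

View pics/w3.png

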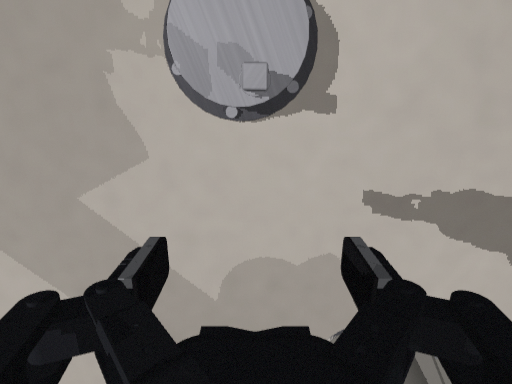

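The wrist view shows the pin square and upright at (255,76) on the plate. Its top is at z = 115.8 mm against 116 expected when fully home, and the gripper is clear.

```bash
python3 -c "
from plant import r
print(r.close_job())"
```

```text
the job is handed in; nothing more can be done
None
```

The pin is in the hidden socket, upright and fully home (top at 115.8 mm against 116 mm expected), released with the gripper clear, and the job was handed in at about 14.5 s. The wrist force, read at the end of each move, peaked at about 13 N, roughly 17 N on the plate allowing for the pin's weight. I didn't go near the mallet, chisels or offcut, but I didn't re-photograph them at the end.

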